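# Interlock the second long divider in a pot-packing crate

## Task

The crate for the little bonsai pots still lacks its second long divider. Take the longer of the two slotted boards out of the dowel rack and lower it, teeth down, into the empty row of saw cuts in the crate's cross boards until every cut straddles its cross board and the divider stands fully home on the crate floor, then let go. The cross grid sits loose in the crate, so feel for the slots with a light hand and never force the board; leave the pots, the short board and everything else where they are.

Things in the scene. Friction and masses are not known exactly. Their poses are not given: they have to be found in the camera images.
- divider_mid (a point): Centre, half-way up (30 mm above the lower edge), of the longer slotted plywood board that stands on edge, teeth down, in the dowel rack: 304 mm long, 8 mm thick, 60 mm high. Own x along the board, y through its thickness, z up. The rack's dowels guide its faces with 2 mm play and reach 42 mm above its lower edge, 85 mm from the rack's middle; draw it straight up by 45 mm or more.
- divider: The same board, origin at the middle of its lower edge; about 0.1 kg. Four saw cuts from the lower edge, 11 mm wide, 31 mm deep, centred 31 and 93 mm either side of the middle, leave five teeth. Ends and faces are alike. Over the row, if out of line both along and across, its lower edge stops 60 mm above the crate floor; in line one way only, at 29 mm; in line both ways, it goes to the floor.
- crate: Open pine crate fixed to the table, 342 mm (own x) by 240 mm (own y, over the corner battens), walls 10 mm thick, rim 78 mm above its underside. Origin: centre of the underside, z up; the inner floor, lined with grey felt, is 10 mm above it. The crate and its grid stand only light pressing: feel with 5 to 10 N.
- crate_floor (a point): Centre of the crate's inner floor, axes as the crate; fixed to the crate. A grid of 8 mm plywood, 60 mm high, stands on the floor: cross boards along own y at own x = -93, -31, 31, 93 mm, and one long divider already interlocked at own y = +33 mm. The grid has play and has slid: it can stand anywhere up to 7 mm off in x and in y (no turn, no lift), and slides if pushed with over about 5 N.
- row_mid (a point): Where the middle of the divider's lower edge goes if the grid is at mid-play: on the crate floor, at crate y = -33 mm; axes as the crate, fixed to the crate, so it does not show how far the grid is off. Along this row each cross board has a saw cut 11 mm wide, open to the top, its bottom 29 mm above the crate floor. No pot stands beside the row's middle: 54 mm between cross boards on both sides.
- rack: Pine dowel rack fixed to the table: base 250 mm (own x) by 150 mm (own y), 12 mm thick, origin at the centre of the underside. Boards stand on the base along own x, on lines at own y = -40 and +40 mm; either line may hold the long divider. Each line has four 8 mm dowels, 42 mm high, in pairs 12 mm apart (clear gap) at own x = -85 and 85 mm.
- short_board: The shorter slotted board, which stays in the rack on the other line: 230 mm long, 8 mm thick, 50 mm high, with three saw cuts. Origin at the centre of its lower edge.
- pot_a: Little rectangular purple-brown pot packed in the crate, 38 x 36 mm, 36 mm high; origin at the centre of its underside. Leave it.
- pot_b: Little rectangular ochre pot packed in the crate, 34 x 38 mm, 42 mm high; origin at the centre of its underside. Leave it.
- pot_c: Little round red clay pot packed in the crate, 38 mm across, 34 mm high; origin at the centre of its underside. Leave it.
- round_pot: Round red clay pot on the table, 72 mm across the rim, 56 mm high; origin at the centre of its underside. Leave it.
- oil_jar: Jar with a black cap on the table, 60 mm across, 85 mm high; origin at the centre of its underside. Leave it.
- brush: Dusting brush lying on the table, 200 mm long; origin near its middle, underneath. Leave it.

How it is judged:
By the outcome, as a careful person would: the job done as asked, in the order asked, and still so for the second after the job is handed in, with the robot touching nothing.
It also fails if it takes over 72 s, if anything falls off the work surface, if the arm or the gripper's body presses on something with over 40 N, if the wrist force passes 120 N, or if a joint passes its speed limit or range.

## Robot

A 7-joint arm with a two-finger parallel gripper is mounted at the origin on the work surface. World frame = base frame: x ahead of the robot, y to its left, z up, the work surface at z = 0. Lengths are in mm, angles in rad, forces in N, time in s.
With the tool pointing down it reaches from about 400 to 900 mm from the base axis. Payload 5.6 kg.
Tool frame: the origin (TCP) lies at the very end of the fingers, on their centre line; the grasp point (between the pads) lies 19 mm behind it; z points along the fingers, y is the direction in which the jaws open and shut (so a half turn about z gives the same grasp; the last joint's range is limited). The gripper opens to 92 mm and grips with 3 to 60 N. Pads are 20 mm wide; open, the fingers measure 128 mm over their backs; the gripper's body (75 mm by 189 mm) begins 69 mm behind the grasp point.
Start: joints at [-1.294, 0.468, -0.012, 1.603, 0.006, 1.071, -0.056], TCP at [204.386, 617.038, 214.592] pointing down, gripper open.
Joint ranges: [-2.53, 2.53], [-0.31, 2.02], [-1.57, 1.55], [0.28, 2.44], [-1.29, 4.43], [0.15, 1.84], [-2.92, 2.92]. Speed limits (rad/s): [2.57, 2.57, 3.14, 3.14, 3.14, 3.14, 3.14].

## Interface

Orientations are given as a rotation vector (axis times angle).
In Python, from plant import * gives the robot as it stands. The module is installed in compiled form; this text tells all that it offers.
- The arm moves only by the tool send_rows, never from a script. Its argument "rows" is one flat list of numbers, 7 for each row, row after row: the shift along the tool's x, y, z normalised to -1 to 1, where 1 is 0.1 m, then the turn, a rotation vector about the tool's x, y, z normalised to -1 to 1, where 1 is 0.5 rad, then the finger opening in mm, from 0 to 91.9. In form: [tx, ty, tz, ax, ay, az, gripper, tx, ty, tz, ax, ay, az, gripper, ...]. A call has 1 to 10 rows; each row is the pose to reach, as a shift and turn from the pose measured when the call began, along the tool's axes at that moment; what a row does not reach only later rows make up. A row lasts 1/8 s, in which the tool goes at most 62.5 mm and 10.7 degrees, less where a joint would pass 70% of its speed; a pose out of reach is approached as far as the arm can. A call with a number of a shift or a turn outside -1 to 1 is refused whole. A call with a gripper value outside its range is refused whole. The fingers move at their own pace and stop on an object; "newtons" is the grip in N (left out, the last holds). Time passes only in rows, so rows that repeat a pose let the fingers close. It gives the time, the measured TCP pose, the force and the opening at its end, in the units of the state.
- get_state(): the state, without advancing time (a new reading comes with each control period).
- get_image(name): name is "side" or "top" or "wrist"; returns a dict with "color" (420x560x3 uint8, red, green, blue), "z_map" (420x560 float32, mm along the optical axis (not along the pixel's ray), 0 where there is no reading), "camera_matrix" (3x3 intrinsics, pixels), "rvec" (rotation vector, rad) and "tvec" (3), from world to camera coordinates, as OpenCV has them. Camera axes: x right, y down, z forward; pixel columns grow to the right and rows downward; lengths in mm; the calibration is good to about 2 mm. The wrist camera is an equidistant fisheye: a pixel r from the principal point sees the ray r / f radians off the axis. A picture is of the moment at which its call begins.
- job_done(): hands the job in, once; it reports no verdict.
The state is a dict: "clock": time; "qpos": joint angles; "joint_velocities": joint speeds; "effort": joint torques, N m; "tool_pos": TCP position; "tcp_rot": TCP orientation; "wrist_force": force on the tool from outside, world axes, zero at the start; "ft_torque": the same for the moment, N m; "gripper_width": opening from 0.0 (shut) to 1.0 (fully open).
Only numpy, scipy, OpenCV 4.12 (cv2) and the standard library are available. Lean on these libraries where they do the work, as an engineer would, in place of code of your own. Each camera call takes 0.05 s, during which the arm holds its last target. There are 200 camera calls.

## Working session

There is one attempt and no reset: what is moved stays moved. The work goes in short steps, Python scripts to look and compute and a tool call to move; the robot and the scene stay as the last step left them, time stands still between calls to the robot, and variables do not carry over. Pictures are saved under pics/ and viewed, about 8 in all and at most 12, crops included, and the job is handed in when it is done.

Besides the shell and the picture viewer there is one more tool, called after ">>>" as name(argument=value, ...), one argument or row to a line, values as JSON. send_rows: Moves the arm, as the interface text tells. Its arguments: {"type":"object","properties":{"rows":{"type":"array"},"newtons":{"type":"number"}},"required":["rows"]}

```bash
mkdir -p pics; cat > h.py <<'E'
from plant import *
import numpy as np, cv2
from scipy.spatial.transform import Rotation as R
def pts(im):
    z=im["z_map"];K=im["camera_matrix"];h,w=z.shape
    u,v=np.meshgrid(np.arange(w),np.arange(h))
    c=np.stack([(u-K[0,2])/K[0,0]*z,(v-K[1,2])/K[1,1]*z,z],-1)
    Rm=cv2.Rodrigues(np.array(im["rvec"],float))[0]
    return (c-np.array(im["tvec"]).ravel())@Rm
def proj(im,P):
    return cv2.projectPoints(np.array(P,float),np.array(im["rvec"],float),np.array(im["tvec"],float),im["camera_matrix"],None)[0][:,0]
def ray(im,uv,zw):
    K=im["camera_matrix"];Rm=cv2.Rodrigues(np.array(im["rvec"],float))[0];t=np.array(im["tvec"],float).ravel()
    uv=np.atleast_2d(np.array(uv,float))
    d=np.c_[(uv[:,0]-K[0,2])/K[0,0],(uv[:,1]-K[1,2])/K[1,1],np.ones(len(uv))]@Rm
    o=-Rm.T@t
    return o+d*((zw-o[2])/d[:,2])[:,None]
def save(im,n): cv2.imwrite(f"pics/{n}.png",im["color"][:,:,::-1])
E
python3 - <<'E'
from h import *
import pickle
s=get_state();print(s)
for n in("top","side"):
    im=get_image(n);pickle.dump(im,open(n+".pkl","wb"));save(im,n)
    Rm=cv2.Rodrigues(np.array(im["rvec"],float))[0];print(n,-Rm.T@np.array(im["tvec"]).ravel(),im["camera_matrix"][0])
a,b=cv2.imread("pics/top.png"),cv2.imread("pics/side.png")
E
```

```text
{'clock': 0.0, 'qpos': array([-1.29397906,  0.46838598, -0.01159786,  1.60364129,  0.00601222,
        1.07139398, -0.05630219]), 'joint_velocities': array([-1.06942600e-03,  1.25243006e-03,  6.92706808e-05,  2.09091364e-03,
       -9.23292126e-04,  1.31286237e-03, -7.90700154e-04]), 'effort': array([ 5.67667230e-04, -5.20568633e+01, -1.27211446e-02, -2.43749911e+01,
       -5.67873346e-02,  1.70044473e-02,  1.43369671e-04]), 'tool_pos': array([204.24206032, 616.45076679, 213.6273304 ]), 'tcp_rot': array([-5.00305876e-01, -3.10134743e+00,  2.80876781e-03]), 'wrist_force': array([-0.63980205,  0.23163859, -0.06596054]), 'ft_torque': array([0.00747316, 0.01612636, 0.01199488]), 'gripper_width': 1.0030652506486037}
top [ 430.64258663  -21.49335798 1497.6367805 ] [504.25485016   0.         269.16362451]
side [ -415.52941669 -1174.55652938  1142.00322173] [546.5638565    0.         281.50740323]
```

View pics/top.png

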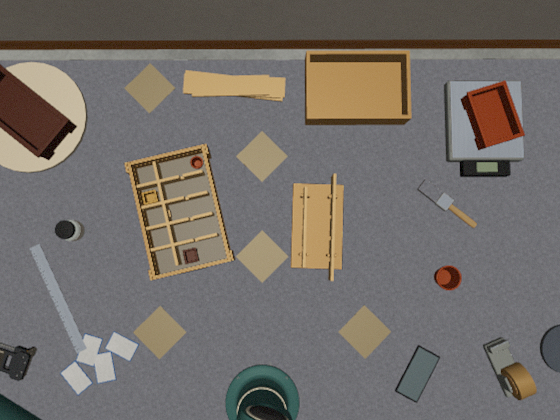

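View pics/side.png

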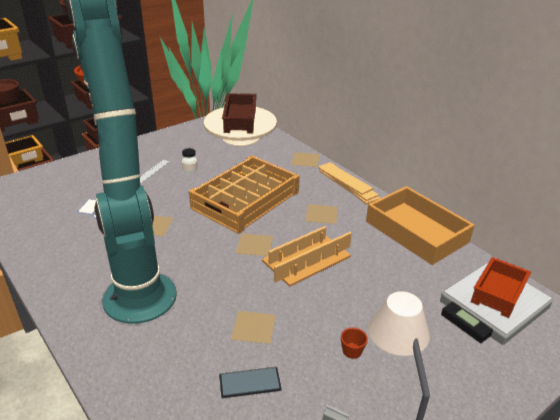

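The top view shows the crate centred near (180,212), with the long cross-grid divider near col 165 and the empty row near col 190. The rack is near (318,227), with the long board on the right (332, 175–280) and the short one on the left (305).

```bash
python3 - <<'E'
from h import *
import pickle
im=pickle.load(open("top.pkl","rb"));P=pts(im)
def roi(u0,u1,v0,v1,z0,z1):
    m=np.zeros(P.shape[:2],bool);m[v0:v1,u0:u1]=True
    m&=(P[...,2]>z0)&(P[...,2]<z1);return m
print("table",np.median(P[110:140,30:120,2]))
m=roi(110,245,130,290,69,90);p=P[m];print("crate",m.sum(),np.median(p[:,2]),cv2.minAreaRect(p[:,:2].astype(np.float32)))
for u0,u1,z0,z1 in((320,345,52,90),(293,320,48,80)):
    m=roi(u0,u1,165,290,z0,z1);p=P[m];print("board",m.sum(),np.percentile(p[:,2],[5,50,95]),cv2.minAreaRect(p[:,:2].astype(np.float32)))
    l=cv2.fitLine(p[:,:2].astype(np.float32),cv2.DIST_HUBER,0,.01,.01).ravel();print(l,np.degrees(np.arctan2(l[1],l[0])))
m=roi(285,350,175,280,7,17);p=P[m];print("rack",np.median(p[:,2]),cv2.minAreaRect(p[:,:2].astype(np.float32)))
big=cv2.resize(im["color"][130:290,110:350],None,fx=3.3,fy=3.3,interpolation=cv2.INTER_CUBIC);cv2.imwrite("pics/big.png",big[:,:,::-1])
E
```

```text
table 88.31739295415208
crate 2427 76.68873198958592 ((550.2889404296875, 235.8416748046875), (344.055419921875, 240.91941833496094), 13.330286979675293)
board 408 [55.34073561 71.46608032 77.29843608] ((505.51495361328125, -201.4980926513672), (25.348636627197266, 304.16937255859375), 87.86898040771484)
[ 9.9926710e-01 -3.8278032e-02  5.0483795e+02 -2.0139758e+02] -2.1937056
board 280 [51.89069705 61.72296746 66.91210551] ((506.71978759765625, -121.78884887695312), (26.023523330688477, 228.78445434570312), 87.50868225097656)
[ 9.9958903e-01 -2.8667137e-02  5.0708249e+02 -1.2197944e+02] -1.6427308
rack 12.333576638085928 ((507.0301818847656, -166.187255859375), (306.3891906738281, 189.638427734375), 1.2231605052947998)
```

View pics/big.png

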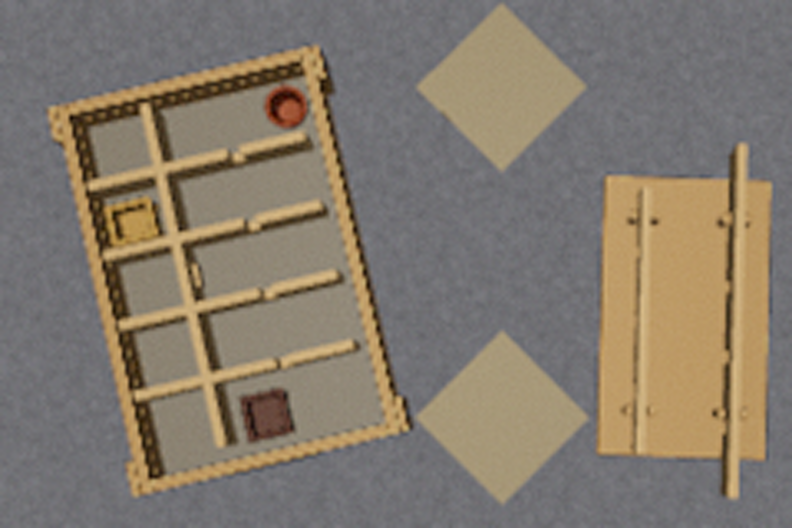

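```bash
cat >> h.py <<'E'
def go(xyz,yaw=None):
    """tool-axes shift (units of 100mm) and turn (units of .5rad) to reach xyz with tool y at world yaw (deg), tool down"""
    s=get_state();T=R.from_rotvec(s["tcp_rot"]);d=T.inv().apply(np.array(xyz)-s["tool_pos"])/100
    r=np.zeros(3)
    if yaw is not None:
        a=np.radians(yaw);y=np.array([np.cos(a),np.sin(a),0]);z=np.array([0,0,-1.]);x=np.cross(y,z)
        r=(T.inv()*R.from_matrix(np.c_[x,y,z])).as_rotvec()/.5
    print("shift",d.round(4),"turn",r.round(4))
E
python3 - <<'E'
from h import *
import pickle
im=pickle.load(open("top.pkl","rb"))
b=np.array([(238,157),(253,224),(268,293),(280,362)])/3.3+[110,130]
c=np.array([550.3,235.8]);a=np.radians(13.33)
def tocrate(q): d=q[:,:2]-c;return np.c_[d@[np.cos(a),np.sin(a)],d@[-np.sin(a),np.cos(a)]]
print(tocrate(ray(im,b,70)).round(1))
w=get_image("wrist");Rm=cv2.Rodrigues(np.array(w["rvec"],float))[0];s=get_state()
o=-Rm.T@np.array(w["tvec"]).ravel();T=R.from_rotvec(s["tcp_rot"])
print("cam in tool",T.inv().apply(o-s["tool_pos"]),"axis in tool",T.inv().apply(Rm[2]),w["camera_matrix"])
go([530,225,300],103.3); go([505.5,-201.5,150],88)
E
```

```text
[[ 90.1 -30.1]
 [ 30.3 -29.8]
 [-30.9 -29.2]
 [-91.1 -26. ]]
cam in tool [  67.70815498   -1.22282787 -170.18334335] axis in tool [-2.43016371e-01  6.38523949e-04  9.70021977e-01] [[325.1922621    0.         279.33155986]
 [  0.         325.1922621  207.05235508]
 [  0.           0.           1.        ]]
shift [-4.3236 -2.6946 -0.8573] turn [-2.7000e-03 -5.0000e-04 -1.1039e+00]
shift [-5.4317 -6.8183  0.6484] turn [-2.800e-03 -2.000e-04 -5.698e-01]
```

>>> send_rows(
  rows=[-0.43,-0.27,-0.09,0,0,0,40,-0.86,-0.54,-0.17,0,0,0,40,-0.86,-0.54,-0.17,0,0,0,40],
)

```text
clock: 0.52
tool_pos: [273.2, 535.3, 231.7]
tcp_rot: [0.511, 3.098, -0.002]
wrist_force: [-0.4, -0.8, -0.0]
gripper_width: 0.699
```

>>> send_rows(
  rows=[-0.43,-0.27,-0.09,0,0,0,40,-0.86,-0.54,-0.17,0,0,0,40,-0.86,-0.54,-0.17,0,0,0,40],
)

```text
clock: 0.9
tool_pos: [340.2, 454.1, 249.6]
tcp_rot: [0.521, 3.094, -0.002]
wrist_force: [-0.8, 0.4, -0.8]
gripper_width: 0.433
```

>>> send_rows(
  rows=[-0.43,-0.27,-0.09,0,0,0,40,-0.86,-0.54,-0.17,0,0,0,40,-0.86,-0.54,-0.17,0,0,0,40],
)

```text
clock: 1.27
tool_pos: [406.0, 373.1, 267.4]
tcp_rot: [0.529, 3.092, -0.002]
wrist_force: [-1.4, 0.3, 0.2]
gripper_width: 0.434
```

>>> send_rows(
  rows=[-0.43,-0.27,-0.09,0,0,0,40,-0.86,-0.54,-0.17,0,0,0,40,-0.86,-0.54,-0.17,0,0,0,40],
)

```text
clock: 1.65
tool_pos: [470.8, 292.3, 285.1]
tcp_rot: [0.535, 3.089, -0.001]
wrist_force: [-0.5, 0.4, -0.1]
gripper_width: 0.434
```

>>> send_rows(
  rows=[-0.43,-0.27,-0.09,0,0,-0.3,40,-0.86,-0.54,-0.17,0,0,-0.6,40,-0.86,-0.54,-0.17,0,0,-0.9,40,-0.86,-0.54,-0.17,0,0,-1,40],
)

```text
clock: 2.15
tool_pos: [532.6, 215.3, 301.9]
tcp_rot: [-0.254, 3.127, -0.002]
wrist_force: [0.4, 0.8, -0.1]
gripper_width: 0.437
```

```bash
python3 - <<'E'
from h import *
s=get_state();print(s["clock"],s["tool_pos"],s["qpos"]);go([530,225,300],103.3)
im=get_image("wrist");save(im,"w1");import pickle;pickle.dump(im,open("w1.pkl","wb"))
E
```

```text
2.15 [532.59575873 215.32105293 301.89302859] [-0.57299988  0.25711884  0.15719459  1.70306909 -0.03998279  1.18102157
  1.32700852]
shift [0.0101 0.0997 0.0187] turn [-0.0039  0.0085 -0.1402]
```

View pics/w1.png

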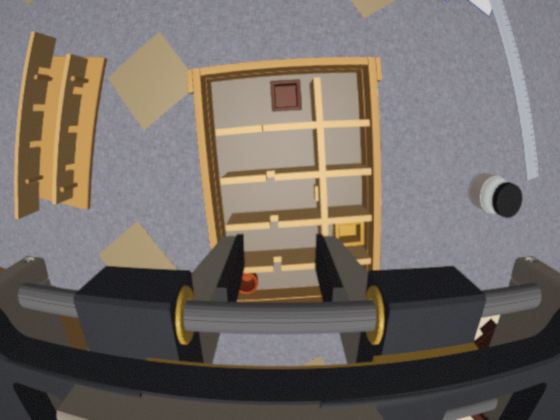

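The wrist view shows the crate with the grid. The saw cuts of the empty row are at about (262,127), (270,175), (274,222) and (277,265), and the long divider is near col 320. I'll rectify the plane at grid-top height into crate coordinates.

```bash
cat >> h.py <<'E'
C0=np.array([550.3,235.8]);CA=np.radians(13.33)
def fproj(im,P):
    K=im["camera_matrix"];c=np.asarray(P)@cv2.Rodrigues(np.array(im["rvec"],float))[0].T+np.array(im["tvec"]).ravel()
    rr=np.hypot(c[...,0],c[...,1]);th=np.arctan2(rr,c[...,2]);k=K[0,0]*th/np.maximum(rr,1e-9)
    return np.stack([K[0,2]+k*c[...,0],K[1,2]+k*c[...,1]],-1)
def fpts(im):
    z=im["z_map"];K=im["camera_matrix"];h,w=z.shape
    u,v=np.meshgrid(np.arange(w)-K[0,2],np.arange(h)-K[1,2]);r=np.hypot(u,v)+1e-9
    t=np.tan(np.minimum(r/K[0,0],1.5))/r
    c=np.stack([u*t*z,v*t*z,z],-1)
    return (c-np.array(im["tvec"]).ravel())@cv2.Rodrigues(np.array(im["rvec"],float))[0]
def rect(im,c,a,x0,x1,y0,y1,zw,s,fish=True):
    "view on plane zw in frame (c,a): columns = own x, rows = own y (up)"
    X,Y=np.meshgrid(np.arange(x0,x1,1/s),np.arange(y1,y0,-1/s))
    W=np.stack([c[0]+X*np.cos(a)-Y*np.sin(a),c[1]+X*np.sin(a)+Y*np.cos(a),0*X+zw],-1)
    q=(fproj(im,W) if fish else proj(im,W.reshape(-1,3)).reshape(X.shape+(2,))).astype(np.float32)
    return cv2.remap(im["color"],q[...,0],q[...,1],cv2.INTER_CUBIC)
E
python3 - <<'E'
from h import *
import pickle
w=pickle.load(open("w1.pkl","rb"));t=pickle.load(open("top.pkl","rb"))
P=fpts(w)
d=P[...,:2]-C0;x=d@[np.cos(CA),np.sin(CA)];y=d@[-np.sin(CA),np.cos(CA)];z=P[...,2]
m=(abs(x)<175)&(abs(y)<125)&(z>74)&(z<86)
p=np.c_[x[m],y[m]];print("rim z",np.median(z[m]))
for n,k,sl in(("-y",y,(abs(x)<130)&(y<-90)),("+y",y,(abs(x)<130)&(y>90)),("-x",x,(abs(y)<90)&(x<-140)),("+x",x,(abs(y)<90)&(x>140))):
    q=m&sl;print(n,q.sum(),np.percentile(k[q],[2,50,98]).round(1)) if q.any() else 0
q=m&(abs(x)<130)&(y<-90);print("slope",np.polyfit(x[q],y[q],1));q=m&(abs(x)<130)&(y>90);print("slope",np.polyfit(x[q],y[q],1))
g=(abs(x)<155)&(abs(y)<105)&(z>58)&(z<76)
print("grid z",np.median(z[g]))
q=g&(abs(y-33)<14)&(abs((x+31)%62-31)>99)|g&(abs(y-33)<14)&(abs((x%62)-0)<20)
print("div y",q.sum(),np.percentile(y[q],[2,50,98]).round(1))
for xc in(-93,-31,31,93):
    q=g&(abs(x-xc)<13)&(abs(y-33)>10)&(abs(y+33)>12);print(xc,q.sum(),np.percentile(x[q],[2,50,98]).round(1) if q.any() else 0)
a=rect(w,C0,CA,-180,180,-130,130,70,2.2);b=rect(t,C0,CA,-180,180,-130,130,70,2.2,False)
for i in(a,b):
    for xc in(-93,-31,31,93): cv2.line(i,(int((xc+180)*2.2),0),(int((xc+180)*2.2),40),(255,0,0),1)
    for yc in(33,-33): cv2.line(i,(0,int((130-yc)*2.2)),(90,int((130-yc)*2.2)),(255,0,0),1)
cv2.imwrite("pics/rect.png",a[:,:,::-1])
E
```

```text
rim z 78.05164439457995
-y 1214 [-114.2 -108.9 -104. ]
+y 1458 [101.1 105.7 111. ]
-x 1216 [-172.4 -167.3 -162.6]
slope [-2.73467290e-04 -1.08923472e+02]
slope [4.95345208e-04 1.05765094e+02]
grid z 69.97900754196581
div y 342 [32.7 36.5 40.8]
-93 861 [-102.9  -90.   -83.8]
-31 1006 [-39.8 -28.5 -21.4]
31 1052 [22.3 32.2 39. ]
93 646 [ 86.4  93.5 100.7]
```

View pics/rect.png

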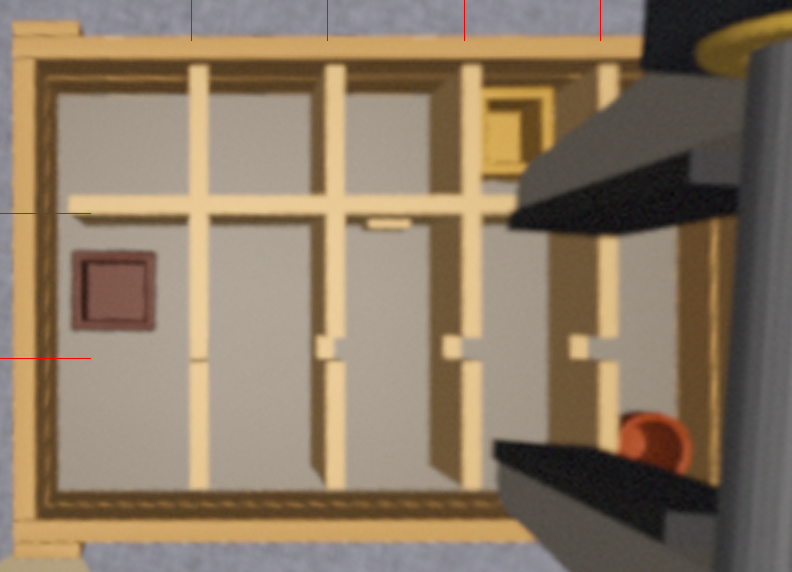

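The rectified view has cross boards at cols 199/336/472/608, an x offset of about +3.5. The divider is at row 205 and the cuts at row 348, so the row is at about y −29 in my crate frame. Next, the rack.

```bash
python3 - <<'E'
from h import *
go([500,-201.5,302],87.9)
E
```

```text
shift [ 9.9870e-01 -4.0628e+00  1.7000e-03] turn [-0.0028  0.0087  0.4005]
```

>>> send_rows(
  rows=[0.12,-0.5,0,0,0,0,40,0.24,-0.98,0,0,0,0,40,0.24,-0.98,0,0,0,0,40],
)

```text
clock: 2.58
tool_pos: [524.2, 113.5, 301.9]
tcp_rot: [-0.25, 3.128, -0.003]
wrist_force: [1.0, 0.7, -0.1]
gripper_width: 0.435
```

>>> send_rows(
  rows=[0.12,-0.5,0,0,0,0,40,0.24,-0.98,0,0,0,0,40,0.24,-0.98,0,0,0,0,40],
)

```text
clock: 2.95
tool_pos: [516.0, 11.8, 302.0]
tcp_rot: [-0.244, 3.128, -0.003]
wrist_force: [-0.3, 1.1, -0.1]
gripper_width: 0.437
```

>>> send_rows(
  rows=[0.12,-0.5,0,0,0,0,40,0.24,-0.98,0,0,0,0,40,0.24,-0.98,0,0,0,0,40],
)

```text
clock: 3.32
tool_pos: [507.8, -89.5, 302.0]
tcp_rot: [-0.239, 3.128, -0.004]
wrist_force: [0.0, 0.9, -0.4]
gripper_width: 0.435
```

>>> send_rows(
  rows=[0.12,-0.5,0,0,0,0.2,40,0.26,-0.98,0,0,0,0.4,40,0.26,-0.98,0,0,0,0.4,40,0.26,-0.98,0,0,0,0.4,40],
)

```text
clock: 3.82
tool_pos: [498.2, -187.1, 301.7]
tcp_rot: [0.068, 3.137, -0.001]
wrist_force: [0.6, 0.7, 0.1]
gripper_width: 0.437
```

```bash
python3 - <<'E'
from h import *
import pickle
s=get_state();print(s["clock"],s["tool_pos"],s["qpos"],s["wrist_force"])
w=get_image("wrist");pickle.dump(w,open("w2.pkl","wb"))
P=fpts(w);t=pickle.load(open("top.pkl","rb"))
for c,L,z0,z1,zz in(((505,-201.5),152,58,85,72),((507,-121.9),115,50,75,62)):
    d=P[...,:2]-c;m=(abs(d[...,0])<L+15)&(abs(d[...,1])<22)&(P[...,2]>z0)&(P[...,2]<z1);p=P[m]
    l=cv2.fitLine(p[:,:2].astype(np.float32),cv2.DIST_HUBER,0,.01,.01).ravel()
    print(m.sum(),np.median(p[:,2]),np.degrees(np.arctan(l[1]/l[0])),p[:,0].min(),p[:,0].max(),"y at x=505:",l[3]+(505-l[2])*l[1]/l[0])
a=rect(w,(505,-166),0,-180,180,-75,75,72,2.2);b=rect(t,(505,-166),0,-180,180,-75,75,72,2.2,False)
cv2.imwrite("pics/rack.png",np.vstack([a,b[:250]])[:600,:,::-1]);go([505,-201.5,200],88)
E
```

```text
3.825 [ 498.23682295 -187.06873859  301.71546348] [-0.09166923  0.18123779  0.44795933  1.81493284 -0.08605129  1.1604161
  1.91170736] [0.58620321 0.74170296 0.09965172]
1525 72.1843845607485 -2.1164007 352.90072380217526 655.0881317613522 y at x=505: -203.78455
1082 62.02197878108352 -1.7584863 389.24153982472814 574.9457837470239 y at x=505: -124.969955
shift [-0.0705 -0.1411  1.0182] turn [-0.0012  0.0079 -0.0151]
```

View pics/rack.png

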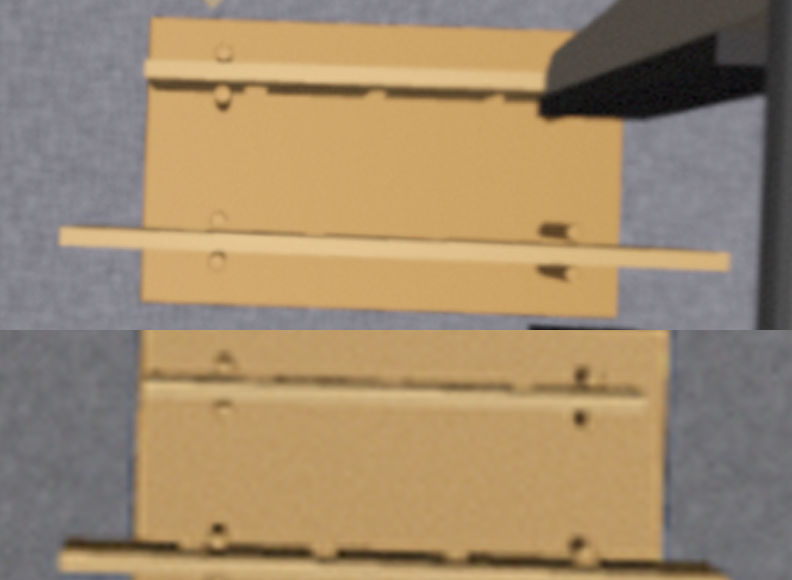

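>>> send_rows(
  rows=[-0.06,-0.16,0.3,0,0.008,-0.01,40,-0.066,-0.158,0.7,0,0.008,-0.01,40,-0.066,-0.158,1,0,0.008,-0.01,40,-0.066,-0.158,1,0,0.008,-0.01,40,-0.066,-0.158,1,0,0.008,-0.01,40],
)

```text
clock: 4.5
tool_pos: [505.7, -202.2, 202.9]
tcp_rot: [0.056, 3.14, -0.001]
wrist_force: [-0.1, 0.1, -0.1]
gripper_width: 0.437
```

```bash
python3 - <<'E'
from h import *
s=get_state();print(s["tool_pos"]);go([504.5,-203,110],87.9);go([504.5,-203,32],87.9)
E
```

```text
[ 505.67792065 -202.19680524  202.89794935]
shift [ 0.0129 -0.0079  0.929 ] turn [-0.0012  0.003   0.0025]
shift [ 0.0141 -0.0074  1.709 ] turn [-0.0012  0.003   0.0025]
```

>>> send_rows(
  rows=[0.013,-0.008,0.4,0,0.003,0,40,0.013,-0.008,0.8,0,0.003,0,40,0.013,-0.008,0.9,0,0.003,0,40,0.013,-0.008,0.9,0,0.003,0,40,0.013,-0.008,0.9,0,0.003,0,40],
)

```text
clock: 5.12
tool_pos: [505.8, -203.5, 114.7]
tcp_rot: [0.056, 3.138, -0.002]
wrist_force: [-0.8, -0.3, 0.4]
gripper_width: 0.435
```

```bash
python3 - <<'E'
from h import *
s=get_state();print(s["tool_pos"]);go([504.5,-203,32],87.9)
E
```

```text
[ 505.80190325 -203.47004911  114.7065798 ]
shift [0.0158 0.0052 0.827 ] turn [-0.0024  0.0063  0.0025]
```

>>> send_rows(
  rows=[0.02,0.005,0.35,0,0.006,0,40,0.02,0.005,0.65,0,0.006,0,40,0.02,0.005,0.83,0,0.006,0,40,0.02,0.005,0.83,0,0.006,0,40,0.02,0.005,0.83,0,0.006,0,40],
)

```text
clock: 5.75
tool_pos: [505.0, -203.5, 32.8]
tcp_rot: [0.056, 3.139, -0.003]
wrist_force: [0.1, 0.6, -0.3]
gripper_width: 0.432
```

>>> send_rows(
  rows=[0.01,0,0,0,0,0,16,0.01,0,0,0,0,0,4,0.01,0,0,0,0,0,3,0.01,0,0,0,0,0,3,0.01,0,0,0,0,0,3],
  newtons=20,
)

```text
clock: 6.38
tool_pos: [504.1, -203.4, 33.1]
tcp_rot: [0.056, 3.139, -0.003]
wrist_force: [-0.6, 0.3, 3.8]
gripper_width: 0.089
```

```bash
python3 - <<'E'
from h import *
s=get_state();print(s["tool_pos"],s["wrist_force"],s["ft_torque"],s["gripper_width"]*91.9)
E
```

```text
[ 504.1349005  -203.39417227   33.05737225] [-0.62682674  0.31780655  3.81497431] [ 0.19339377  0.09817434 -0.06597364] 8.139243855095394
```

>>> send_rows(
  rows=[0,0,-0.2,0,0,0,3,0,0,-0.45,0,0,0,3,0,0,-0.8,0,0,0,3,0,0,-1,0,0,0,3,0,0,-1,0,0,0,3],
)

```text
clock: 7.0
tool_pos: [504.8, -203.4, 134.1]
tcp_rot: [0.055, 3.136, -0.003]
wrist_force: [-0.5, -0.4, -1.4]
gripper_width: 0.088
```

>>> send_rows(
  rows=[0,0,-0.4,0,0,0,3,0,0,-0.8,0,0,0,3,0,0,-0.9,0,0,0,3,0,0,-0.9,0,0,0,3],
)

```text
clock: 7.5
tool_pos: [504.0, -203.0, 223.1]
tcp_rot: [0.055, 3.137, -0.003]
wrist_force: [-0.2, -0.1, -1.0]
gripper_width: 0.087
```

```bash
python3 - <<'E'
from h import *
import pickle
s=get_state();print(s["tool_pos"],s["wrist_force"],s["ft_torque"],s["gripper_width"]*91.9)
w=get_image("wrist");pickle.dump(w,open("w3.pkl","wb"))
c=s["tool_pos"];T=R.from_rotvec(s["tcp_rot"])
P=T.inv().apply((fpts(w)-c).reshape(-1,3)).reshape(420,560,3)   # tool frame
m=(abs(P[...,1])<14)&(abs(P[...,0])<175)&(P[...,2]>-55)&(P[...,2]<35);p=P[m]
print("board in tool: x",p[:,0].min(),p[:,0].max(),"z min",np.percentile(p[:,2],[1,50]))
t=p[(p[:,2]<-30)];l=cv2.fitLine(t[:,:2].astype(np.float32),cv2.DIST_HUBER,0,.01,.01).ravel();print("top edge: angle",np.degrees(np.arctan(l[1]/l[0])),"y at 40",l[3]+(40-l[2])*l[1]/l[0],"y at 0",l[3]-l[2]*l[1]/l[0])
k=t[:,0]>30;print("z slope",np.polyfit(t[k,0],t[k,2],1))
save(w,"w3")
c2=C0+[3.4*np.cos(CA)+29*np.sin(CA),3.4*np.sin(CA)-29*np.cos(CA)];print("row mid",c2);go([c2[0],c2[1],215],103.3)
E
```

```text
[ 503.95455593 -202.95386095  223.09965475] [-0.19783207 -0.06322427 -1.03354844] [-0.00698308 -0.0381748  -0.03393778] 8.01839069551531
board in tool: x -51.13894753261678 122.41625670625363 z min [-53.17123369 -39.23016124]
top edge: angle -0.17055373 y at 40 -0.98299557 y at 0 -0.86392623
z slope [-1.08949384e-03 -3.92289059e+01]
row mid [560.29461674 208.3652112 ]
shift [-0.4221  4.1292  0.0694] turn [-0.0036  0.0048 -0.5349]
```

View pics/w3.png

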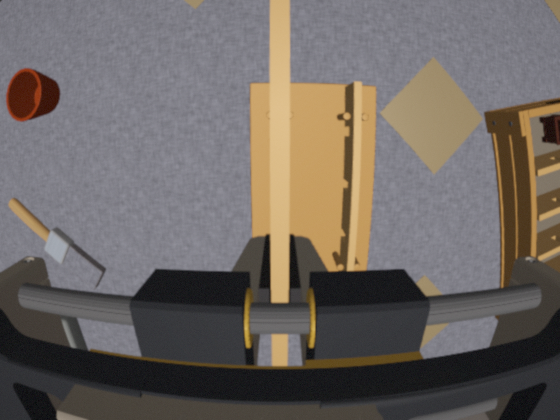

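>>> send_rows(
  rows=[-0.05,0.4,0,0,0,0,3,-0.1,0.8,0,0,0,0,3,-0.1,0.98,0,0,0,0,3],
)

```text
clock: 7.92
tool_pos: [516.1, -102.3, 219.9]
tcp_rot: [-0.05, -3.14, 0.001]
wrist_force: [0.9, 0.5, -0.7]
gripper_width: 0.084
```

>>> send_rows(
  rows=[-0.05,0.5,0,0,0,0,3,-0.1,1,0,0,0,0,3,-0.1,1,0,0,0,0,3],
)

```text
clock: 8.3
tool_pos: [528.4, 2.1, 217.5]
tcp_rot: [-0.038, -3.136, -0.0]
wrist_force: [0.4, -0.4, -1.8]
gripper_width: 0.086
```

>>> send_rows(
  rows=[-0.05,0.5,0,0,0,0,3,-0.1,1,0,0,0,0,3,-0.1,1,0,0,0,0,3],
)

```text
clock: 8.68
tool_pos: [539.9, 105.3, 215.4]
tcp_rot: [-0.028, -3.133, -0.0]
wrist_force: [0.6, -0.5, -0.5]
gripper_width: 0.086
```

>>> send_rows(
  rows=[-0.05,0.5,0,0,0,-0.15,3,-0.1,0.9,0,0,0,-0.35,3,-0.12,1,0,0,0,-0.53,3,-0.12,1,0,0,0,-0.53,3,-0.12,1,0,0,0,-0.53,3],
)

```text
clock: 9.3
tool_pos: [553.7, 202.7, 214.5]
tcp_rot: [0.379, -3.109, -0.0]
wrist_force: [-1.0, 0.3, -0.0]
gripper_width: 0.084
```

```bash
cat >> h.py <<'E'
def cw(x,y,z): return [C0[0]+x*np.cos(CA)-y*np.sin(CA),C0[1]+x*np.sin(CA)+y*np.cos(CA),z]
def incrate(p): d=np.array(p[:2])-C0;return np.array([d@[np.cos(CA),np.sin(CA)],d@[-np.sin(CA),np.cos(CA)]])
E
python3 - <<'E'
from h import *
s=get_state();print(s["clock"],s["tool_pos"],incrate(s["tool_pos"]));go(cw(3.4,-28,135),103.3);
E
```

```text
9.3 [553.74291404 202.68080341 214.53834394] [ -4.28578145 -33.02070437]
shift [-0.0849  0.0485  0.7947] turn [ 0.0022 -0.0189  0.0212]
```

>>> send_rows(
  rows=[-0.085,0.048,0.3,0,-0.018,0.02,3,-0.085,0.048,0.65,0,-0.018,0.02,3,-0.085,0.048,0.79,0,-0.018,0.02,3,-0.085,0.048,0.79,0,-0.018,0.02,3,-0.085,0.048,0.79,0,-0.018,0.02,3],
)

```text
clock: 9.93
tool_pos: [561.0, 209.2, 136.8]
tcp_rot: [-0.363, 3.119, 0.003]
wrist_force: [0.0, 0.1, -1.7]
gripper_width: 0.085
```

```bash
python3 - <<'E'
from h import *
import pickle
s=get_state();print(s["tool_pos"],incrate(s["tool_pos"]),s["wrist_force"]);go(cw(3.4,-28,115),103.3)
w=get_image("wrist");pickle.dump(w,open("w4.pkl","wb"))
a=rect(w,C0,CA,-180,140,-130,130,70,2.3);cv2.imwrite("pics/w4.png",a[:,:,::-1])
a=rect(w,C0,CA,-180,140,-130,130,s["tool_pos"][2]+39,1.1)
P=fpts(w);z=P[...,2];q=incrate(P.reshape(-1,3).T[:2].T.T) if 0 else None
d=P[...,:2]-C0;x=d@[np.cos(CA),np.sin(CA)];y=d@[-np.sin(CA),np.cos(CA)]
zt=s["tool_pos"][2]+39
m=(abs(z-zt)<8)&(abs(y+28)<12)&(x<20)&(x>-180);print("board end x",np.percentile(x[m],[.2]),np.polyfit(x[m],y[m],1))
E
```

```text
[561.04299789 209.2299106  136.77555586] [  4.32758294 -28.33114329] [ 0.02038044  0.09943287 -1.67782265]
shift [0.0096 0.003  0.2177] turn [ 0.0028  0.0032 -0.0003]
board end x [-117.96437756] [ 5.67202549e-03 -2.89000581e+01]
```

View pics/w4.png

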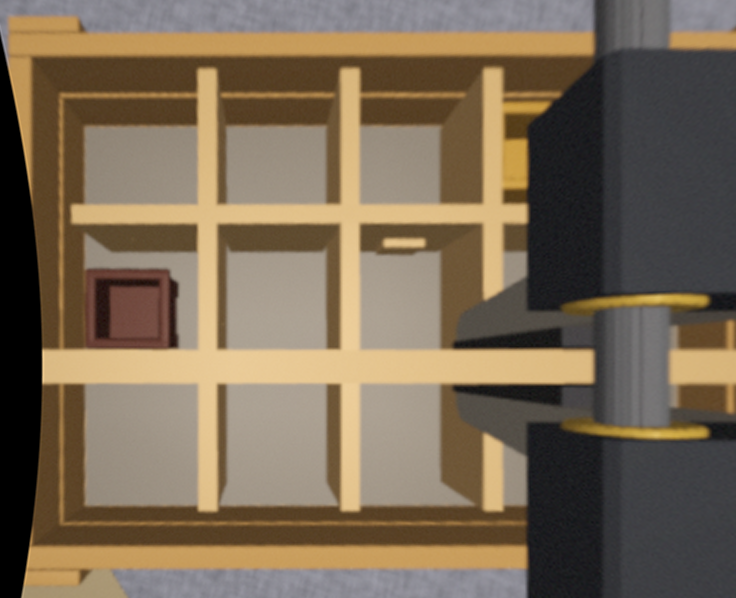

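>>> send_rows(
  rows=[0.01,0,0.2,0,0.003,0,3,0.011,0,0.38,0,0.003,0,3,0.011,0,0.39,0,0.003,0,3,0.011,0,0.39,0,0.003,0,3],
)

```text
clock: 10.48
tool_pos: [560.0, 209.2, 97.5]
tcp_rot: [0.364, -3.12, -0.002]
wrist_force: [0.8, 0.3, -1.2]
gripper_width: 0.085
```

```bash
cat > st.py <<'E'
from h import *
s=get_state();f=s["wrist_force"];c,n=np.cos(CA),np.sin(CA)
print(s["clock"],"crate xy",incrate(s["tool_pos"]).round(2),"bottom above floor",round(s["tool_pos"][2]-31.05,2),"F crate",(f[0]*c+f[1]*n).round(1),(f[1]*c-f[0]*n).round(1),f[2].round(1),"M",s["ft_torque"].round(2),"w",s["gripper_width"]*91.9)
go(cw(3.3,-28.4,s["tool_pos"][2]),103.33)
E
python3 st.py
```

```text
10.475 crate xy [  3.31 -28.17] bottom above floor 66.49 F crate 0.9 0.1 -1.2 M [0.11 0.01 0.05] w 7.801265337608394
shift [ 0.0001 -0.0023 -0.    ] turn [ 0.0027 -0.0002 -0.0009]
```

Now I'll feel downward in small steps.

>>> send_rows(
  rows=[0,-0.002,0.02,0,0,0,3,0,-0.002,0.04,0,0,0,3,0,-0.002,0.06,0,0,0,3,0,-0.002,0.08,0,0,0,3,0,-0.002,0.09,0,0,0,3],
)

```text
clock: 11.1
tool_pos: [560.0, 208.9, 88.4]
tcp_rot: [0.364, -3.12, -0.002]
wrist_force: [-0.0, 0.7, -0.4]
gripper_width: 0.09
```

```bash
python3 st.py
```

```text
11.1 crate xy [  3.24 -28.37] bottom above floor 57.34 F crate 0.1 0.7 -0.4 M [ 0.01  0.02 -0.05] w 8.306607381383598
shift [-0.0006 -0.0003 -0.    ] turn [ 0.0026 -0.0006 -0.0009]
```

>>> send_rows(
  rows=[0,0,0.05,0,0,0,3,0,0,0.1,0,0,0,3,0,0,0.15,0,0,0,3,0,0,0.2,0,0,0,3,0,0,0.24,0,0,0,3,0,0,0.24,0,0,0,3],
)

```text
clock: 11.85
tool_pos: [559.8, 208.9, 64.0]
tcp_rot: [0.364, -3.119, -0.002]
wrist_force: [0.0, 0.5, 0.7]
gripper_width: 0.083
```

>>> send_rows(
  rows=[0,0,0.015,0,0,0,3,0,0,0.03,0,0,0,3,0,0,0.045,0,0,0,3,0,0,0.06,0,0,0,3,0,0,0.06,0,0,0,3],
)

```text
clock: 12.48
tool_pos: [559.7, 208.8, 57.8]
tcp_rot: [0.364, -3.119, -0.002]
wrist_force: [0.9, 0.2, -1.4]
gripper_width: 0.086
```

```bash
python3 st.py
```

```text
12.475 crate xy [  2.88 -28.39] bottom above floor 26.79 F crate 0.9 0.0 -1.4 M [ 0.01  0.03 -0.02] w 7.863191636184929
shift [-0.0042 -0.0001 -0.    ] turn [ 0.0022 -0.0024 -0.0009]
```

>>> send_rows(
  rows=[-0.002,0,0.05,0,0,0,3,-0.004,0,0.1,0,0,0,3,-0.004,0,0.15,0,0,0,3,-0.004,0,0.2,0,0,0,3,-0.004,0,0.235,0,0,0,3,-0.004,0,0.235,0,0,0,3],
)

```text
clock: 13.22
tool_pos: [559.8, 208.9, 34.0]
tcp_rot: [0.364, -3.119, -0.001]
wrist_force: [-0.2, 0.3, -0.9]
gripper_width: 0.087
```

```bash
python3 st.py
```

```text
13.225 crate xy [  3.04 -28.4 ] bottom above floor 2.92 F crate -0.2 0.3 -0.9 M [-0.03  0.01 -0.04] w 7.967754115725291
shift [-0.0026  0.     -0.    ] turn [ 0.002  -0.0036 -0.0009]
```

>>> send_rows(
  rows=[0,0,0.008,0,0,0,3,0,0,0.016,0,0,0,3,0,0,0.024,0,0,0,3,0,0,0.03,0,0,0,3,0,0,0.03,0,0,0,3],
)

```text
clock: 13.85
tool_pos: [559.9, 208.9, 31.2]
tcp_rot: [0.364, -3.119, -0.001]
wrist_force: [-0.9, 0.7, 2.0]
gripper_width: 0.084
```

```bash
python3 st.py
```

```text
13.85 crate xy [  3.11 -28.34] bottom above floor 0.15 F crate -0.7 0.9 2.0 M [-0.   -0.    0.02] w 7.71923964567191
shift [-0.0019 -0.0006 -0.    ] turn [ 0.0022 -0.0031 -0.0009]
```

>>> send_rows(
  rows=[0,0,0.004,0,0,0,3,0,0,0.007,0,0,0,3,0,0,0.007,0,0,0,3],
)

```text
clock: 14.22
tool_pos: [559.9, 209.0, 31.1]
tcp_rot: [0.364, -3.119, -0.002]
wrist_force: [-3.0, -0.6, 6.0]
gripper_width: 0.082
```

```bash
python3 st.py
```

```text
14.225 crate xy [  3.19 -28.34] bottom above floor 0.02 F crate -3.1 0.1 6.0 M [-0.08  0.29 -0.07] w 7.567194077100886
shift [-0.0011 -0.0006 -0.    ] turn [ 0.0025 -0.0028 -0.001 ]
```

On the floor with 6 N. Release and withdraw straight up.

>>> send_rows(
  rows=[0,0,-0.003,0,0,0,12,0,0,-0.003,0,0,0,18,0,0,-0.003,0,0,0,26,0,0,-0.003,0,0,0,26],
)

```text
clock: 14.72
tool_pos: [559.9, 208.9, 31.2]
tcp_rot: [0.364, -3.119, -0.002]
wrist_force: [0.1, 0.5, -0.9]
gripper_width: 0.285
```

>>> send_rows(
  rows=[0,0,-0.15,0,0,0,26,0,0,-0.4,0,0,0,26,0,0,-0.7,0,0,0,26,0,0,-1,0,0,0,26,0,0,-1,0,0,0,26],
)

```text
clock: 15.35
tool_pos: [562.0, 209.5, 134.7]
tcp_rot: [-0.363, 3.116, 0.005]
wrist_force: [0.0, -0.5, 0.9]
gripper_width: 0.285
```

>>> send_rows(
  rows=[0,0,-0.5,0,0,0,26,0,0,-1,0,0,0,26,0,0,-1,0,0,0,26],
)

```text
clock: 15.72
tool_pos: [563.7, 209.9, 238.7]
tcp_rot: [-0.362, 3.109, 0.009]
wrist_force: [0.1, -0.9, -0.5]
gripper_width: 0.282
```

>>> send_rows(
  rows=[0.4,0,-0.3,0,0,0,26,0.9,0,-0.6,0,0,0,26,0.9,0,-0.6,0,0,0,26],
)

```text
clock: 16.1
tool_pos: [473.6, 188.7, 298.8]
tcp_rot: [-0.364, 3.108, 0.011]
wrist_force: [-0.1, 0.1, -0.6]
gripper_width: 0.282
```

```bash
python3 - <<'E'
from h import *
w=get_image("wrist");P=fpts(w)
a=rect(w,C0,CA,-180,180,-130,130,70,2.2);cv2.imwrite("pics/end.png",a[:,:,::-1])
d=P[...,:2]-C0;x=d@[np.cos(CA),np.sin(CA)];y=d@[-np.sin(CA),np.cos(CA)];z=P[...,2]
for yc in(-29,36.8):
    for x0,x1 in((-150,-100),(-85,-35),(-25,25),(40,85),(100,155)):
        m=(abs(y-yc)<4)&(x>x0)&(x<x1)&(z>40);print(yc,x0,m.sum(),np.median(z[m]).round(1) if m.any() else 0)
print(get_state()["wrist_force"],get_state()["clock"])
E
```

```text
-29 -150 2824 419.8
-29 -85 229 70.5
-29 -25 211 70.3
-29 40 173 70.3
-29 100 30 70.3
36.8 -150 1669 405.6
36.8 -85 604 404.3
36.8 -25 99 70.1
36.8 40 0 0
36.8 100 14 70.2
[-0.09064239 -0.3977087  -0.41198704] 16.15
```

View pics/end.png

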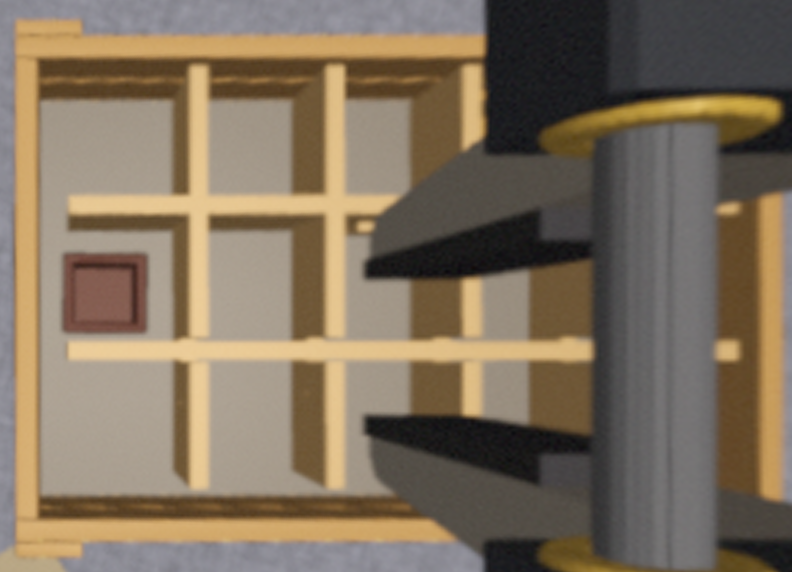

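The divider's top is flush with the grid at z 70.3–70.5, against 70.1 for the old divider. It runs at row 350 from col 68 to 740 and is clear of the gripper.

```bash
python3 -c "
from plant import *
print(job_done())"
```

```text
the job is handed in; nothing more can be done
None
```

The long divider is in the empty row of the crate, standing on the floor with every cut over its cross board. The job is handed in, at 16 s on the robot's clock.

I drew the board straight up out of the rack and found the grid standing about 3.4 mm (x) and 4 mm (y) off in my crate frame. I then lowered the board in small feeling steps. It passed the 60 mm and 29 mm stops with no force beyond sensor noise and met the floor at 0.0 mm with 6 N. I let go there and withdrew straight up.

**Last checks:**
- **Seating:** the top edge measures z 70.3–70.5 along its length, against 70.1 for the old divider and 70 expected.
- **Surroundings:** in the part of the last picture the gripper did not hide, the pots and grid look unmoved. I took no final picture of the rack with the short board, or of the items on the table.
- **Disagreement:** the top and wrist cameras differed by 1–2 mm. I allowed for this by measuring the board in the gripper with the wrist camera.

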